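# Shut the tube sealer's gate and press its seal key

## Task

Start a seal on the tube sealer: with the fingertips gently push its clear gate fully shut, then, with the gate shut, lightly press the oblong key straight down until it works, let it come back up and draw the hand well clear of it. Leave the other three keys and everything loose on the deck and table alone; nothing is to be gripped or lifted.

Things in the scene. Friction and masses are not known exactly. Their poses are not given: they have to be found in the camera images.
- sealer: tube sealer: fixed low white bench unit with yellow cheeks, about 190 (x) x 388 (y) x 60 mm high deck; origin at the centre of its underside on the table, its x points to its rear (away from the robot), its y to its left. The four keys stand in a 2 x 2 block (70 mm apart, any key in any place) on the right (-y) half of the deck; the sealing head (to 68 mm above the deck) with the clear gate in front of it is on the left half
- gate (a joint): angle of the clear gate (rad): 0 fully shut, grows as its free edge swings out towards the robot, up to 1.25; a slightly stiff hinge, stays where it is left, a push of under 2 N at the edge moves it; a firm stop at 0
- gate_hinge (a point): point on the gate's upright hinge axis (front left corner of the deck, inside a 14 mm post rising to 160 mm above the table), 126 mm above the table; fixed to the sealer, axes as the sealer's
- gate_push (a point): point on the gate's outer face (the robot's side when shut), 105 mm from the hinge axis and 126 mm above the table; its x axis points into that face, which is the way to push; its y axis points along the gate to the hinge. The gate is a clear panel in a thin aluminium frame, 9 mm thick, 135 mm from hinge axis to free edge, from 66 to 152 mm above the table, its outer face 4.5 mm from the plane through the axis
- key_long_top (a point): white plastic key, oblong, 42 mm along the sealer's y by 18 mm along its x, sticking 16 mm up out of a square black plinth (52 x 52 x 10 mm) on the sealer's key deck; this point is the centre of the key's top face (86 mm above the table when not pressed). This is the seal key to be pressed; straight down
- key_long (a joint): how far the oblong seal key is pressed in (m): 0 up, 0.008 at the bottom stop; a spring of about 1 N at the top and 4 N at the bottom brings it back; it works from about half its travel (0.004)
- key_square_top (a point): white plastic key, square, 28 x 28 mm, sticking 16 mm up out of a square black plinth (52 x 52 x 10 mm) on the sealer's key deck; this point is the centre of the key's top face (86 mm above the table when not pressed). Leave alone
- key_square (a joint): how far that key is pressed in (m), 0 up to 0.008; it must stay up
- key_big_top (a point): white plastic key, round, 34 mm across, sticking 16 mm up out of a square black plinth (52 x 52 x 10 mm) on the sealer's key deck; this point is the centre of the key's top face (86 mm above the table when not pressed). Leave alone
- key_big (a joint): how far that key is pressed in (m), 0 up to 0.008; it must stay up
- key_small_top (a point): white plastic key, round, 18 mm across, sticking 16 mm up out of a square black plinth (52 x 52 x 10 mm) on the sealer's key deck; this point is the centre of the key's top face (86 mm above the table when not pressed). Leave alone
- key_small (a joint): how far that key is pressed in (m), 0 up to 0.008; it must stay up
- vial: loose small capped vial, 22 mm across, 55 mm high, standing on the sealer's deck between the keys and the sealing head; origin under its centre. Leave alone
- spool: loose white flanged spool, 36 mm across, 26 mm high, standing on the deck at the rear left; origin under its centre. Leave alone
- bottle: loose white bottle, 60 mm across, 130 mm high, on the table right of the sealer; origin under its centre. Leave alone
- beaker: loose open beaker, 70 mm across, 90 mm high, on the table left of the sealer; origin under its centre. Leave alone
- jar: loose amber jar, 56 mm across, 70 mm high, on the table in front of the key deck; origin under its centre. Leave alone
- stripper: loose steel tube stripper lying on the table at the front right, 110 x 34 x 14 mm; origin under its centre. Leave alone
- weight: loose steel block weight, 50 x 50 x 35 mm, on the table behind the sealer; origin under its centre. Leave alone

How it is judged:
On the way, in this order (a step that is already met when the one before it is completed fails the run):
1. the gate is fully shut (value of joint gate below 0.06 rad), for 0.2 s.
2. the oblong key is pressed with the gate shut (value of joint key_long above 0.004 m and value of joint gate below 0.06 rad), for 0.06 s.
At the end, for the whole second after the job is handed in: the gate is within 0.06 rad of shut, all four keys are back up (within 1.5 mm), the hand is clear of the oblong key (grasp point more than 80 mm from its top), and every loose thing is within 15 mm of where it stood (value of joint gate below 0.06 rad and value of joint each of key_long, key_square, key_big, key_small below 0.0015 m and distance of each of vial, spool, bottle, beaker, jar, stripper, weight from where it was at the start of the episode below 0.015 m and distance between the grasp point and key_long_top above 0.08 m); the robot touches nothing.
It fails at once if the oblong key is pressed while the gate is open (value of joint key_long above 0.004 m and value of joint gate above 0.1 rad).
It fails at once if another key is pressed in (value of joint any of key_square, key_big, key_small above 0.0025 m).
It fails at once if something loose is shifted, tipped or lifted by more than 15 mm (distance of any of vial, spool, bottle, beaker, jar, stripper, weight from where it was at the start of the episode above 0.015 m).
It fails at once if a key is pressed with more than 30 N (contact force between the fingers and key_long_base above 30 N or contact force between the fingers and key_square_base above 30 N or contact force between the fingers and key_big_base above 30 N or contact force between the fingers and key_small_base above 30 N).
It fails at once if the gate or the sealer is pushed with more than 40 N (contact force between any of the fingers, the arm and sealer above 40 N).
It also fails if it takes over 45 s, if anything falls off the work surface, if the arm or the gripper's body presses on something with over 40 N, if the wrist force passes 120 N, or if a joint passes its speed limit or range.

## Robot

A 6-joint arm with a two-finger parallel gripper is mounted at the origin on the work surface. World frame = base frame: x ahead of the robot, y to its left, z up, the work surface at z = 0. Lengths are in m, angles in rad, forces in N, time in s.
With the tool pointing down it reaches from about 0.35 to 0.975 m from the base axis. Payload 4.9 kg.
Tool frame: the origin (TCP) lies on the mounting face of the last link; the fingertips stand 173 mm ahead of it and the grasp point (between the pads) lies 155 mm ahead of it; x points along the fingers, z is the direction in which the jaws open and shut, and the axes are right-handed (so a half turn about x gives the same grasp; the last joint's range is limited). The gripper opens to 85 mm and grips with 20 to 120 N. Pads are 22 mm wide; open, the fingers measure 114 mm over their backs; the gripper's body (76 mm by 85 mm) begins 54 mm behind the grasp point. The pads swing forward as they close: fully open they stand 13 mm farther back than shut.
Start: joints at [1.119, 0.053, 1.613, -0, 1.476, -0.119], TCP at [0.204, 0.591, 0.405] pointing down, gripper open.
Joint ranges: [-3.01, 3.01], [-1.01, 2.22], [0.06, 2.58], [-1.02, 4.17], [0.09, 2.62], [-3.14, 3.14]. Speed limits (rad/s): [2.57, 2.57, 3.14, 3.14, 3.14, 3.14].

## Interface

Orientations are given as a rotation vector (axis times angle).
In Python, from station import get_obs, get_image, get_calibration, finish_job, look_for, masks_of, tip_of gives the robot as it stands.
- The arm moves only by the tool carry_out, never from a script. Its argument "increments" is a list of rows, each a list of 3 entries, a list of its own where there are three numbers: the turn, a rotation vector about the world's x, y, z in units of 0.1 rad (1.0 is 0.1 rad), then the shift along the world's x, y, z in units of 20 mm (1.0 is 20 mm), then the opening, from 0 (shut) to 1 (fully open). A call has 1 to 8 rows; each row shifts and turns the pose as measured when the row begins; what a row does not reach is not made up. A row lasts 1/10 s, in which the tool goes at most 50 mm and 8.59 degrees, less where a joint would pass 70% of its speed; a pose out of reach is approached as far as the arm can. A call with a number of a shift or a turn outside -1 to 1 is refused whole. A call with a gripper value outside its range is refused whole. The fingers move at their own pace and stop on an object; "squeeze" is the grip in N (left out, the last holds). Time passes only in rows, so rows that do not move let the fingers close. It gives the time, the measured TCP pose, the force and the opening at its end, in the units of the state.
- get_obs(): the state, without advancing time (a new reading comes with each control period).
- get_image(name): name is "side" or "top"; returns (picture, depth): 384x512x3 uint8, blue, green, red; 384x512 float32, m along the optical axis (not along the pixel's ray), 0 where there is no reading.
- get_calibration(name): a dict with "fx", "fy", "cx", "cy" (pixels), "position" and "orientation" of the camera in the world. Camera axes: x right, y down, z forward; pixel columns grow to the right and rows downward; lengths in m; the calibration is good to about 2 mm. A picture is of the moment at which its call begins. get_calibration takes no time and is no camera call.
- finish_job(): hands the job in, once; it reports no verdict.
Trained networks look in the newest picture that a camera, given by its name, has taken for a name from the list of things; names that differ only in an ending like _2 or _b are one class to them, and where a whole thing is asked for, a point or a joint stands for the part that bears it (a point fixed in the world has none). Each returns a list of dicts, best first, with "p" (0 to 1); they miss things now and then, are a little off and sometimes report something else, mostly with a low value. They report only what shows in the picture. A call takes as long as a camera call.
- look_for(camera, query): "centre" ([column, row] in pixels, amid what is visible of it).
- masks_of(camera, query): "region" (384x512 bool, what is visible of it) and "centre" ([column, row] in pixels, amid what is visible of it).
- tip_of(camera, query): "centre" ([column, row] in pixels: a listed point, or the origin of a listed thing).
The state is a dict: "t": time; "q": joint angles; "dq": joint speeds; "effort": joint torques, N m; "tool_pos": TCP position; "tool_rot": TCP orientation; "contact_force": force on the tool from outside, world axes, zero at the start; "wrist_torque": the same for the moment, N m; "opening": finger opening in m.
Only numpy, scipy, OpenCV 4.12 (cv2) and the standard library are available. Lean on these libraries where they do the work, as an engineer would, in place of code of your own. Each camera call takes 0.05 s, during which the arm holds its last target.

## Working session

There is one attempt and no reset: what is moved stays moved. The work goes in short steps, Python scripts to look and compute and a tool call to move; the robot and the scene stay as the last step left them, time stands still between calls to the robot, and variables do not carry over. Pictures are saved under pics/ and viewed, and the job is handed in when it is done.

Besides the shell and the picture viewer there is one more tool, called after "Emit:" by a JSON object that holds its "fn" and its "kwargs", one argument or row to a line. carry_out: Moves the arm, as the interface text tells. Shifts and turns lie within -1 to 1; 1 stands for 20 mm of shift or 0.1 rad of turn. Its arguments: {"type":"object","properties":{"increments":{"type":"array","items":{"type":"array"}},"squeeze":{"type":"number"}},"required":["increments"]}

```bash
mkdir -p pics; cat > h.py <<'E'
import numpy as np,cv2
from station import *
from scipy.spatial.transform import Rotation as R
def cal(n):
    c=get_calibration(n); o=np.array(c['orientation'],float)
    M=o if o.shape==(3,3) else (R.from_rotvec(o).as_matrix() if o.size==3 else R.from_quat(o).as_matrix())
    return c,M,np.array(c['position'])
def px2w(n,u,v,d):
    c,M,p=cal(n); return M@np.array([(u-c['cx'])/c['fx']*d,(v-c['cy'])/c['fy']*d,d])+p
def px2z(n,u,v,z):
    c,M,p=cal(n); r=M@np.array([(u-c['cx'])/c['fx'],(v-c['cy'])/c['fy'],1]); return p+r*(z-p[2])/r[2]
def w2px(n,P):
    c,M,p=cal(n); q=M.T@(np.array(P)-p); return np.array([c['fx']*q[0]/q[2]+c['cx'],c['fy']*q[1]/q[2]+c['cy']])
E
python3 - <<'E'
from h import *
print(get_obs())
for n in('side','top'):
    print(get_calibration(n)); im,d=get_image(n); cv2.imwrite(f'pics/{n}0.png',im)
    for q in ['key_long_top','key_square_top','key_big_top','key_small_top','gate_push','gate_hinge','sealer','vial','spool','bottle','beaker','jar','stripper','weight']:
        r=tip_of(n,q)[:2]
        print(n,q,[(np.round(a['centre'],1),round(a['p'],2)) for a in r])
E
```

```text
{'t': 0.0, 'q': array([ 1.11900447e+00,  5.33629847e-02,  1.61429081e+00, -8.68813182e-06,
        1.47599226e+00, -1.19008074e-01]), 'dq': array([-1.05799381e-03,  1.92248755e-03, -3.51067634e-04, -1.18827658e-03,
        7.49800536e-05, -1.06225379e-03]), 'effort': array([-1.87463284e-04, -3.93695140e+01, -3.70169020e+01, -1.61901248e-04,
        7.36112619e-03, -6.52082122e-07]), 'tool_pos': array([0.20406032, 0.59046742, 0.40346076]), 'tool_rot': array([-0.96172802,  1.35029896,  0.96008512]), 'contact_force': array([-0.73366875, -0.01708744,  0.1063777 ]), 'wrist_torque': array([ 0.01205854, -0.01048526,  0.02485554]), 'opening': 0.08538899205068266}
{'fx': 430.75147487410214, 'fy': 430.75147487410214, 'cx': 249.23742424908107, 'cy': 186.0665131078863, 'position': array([ 0.09671825, -0.62284621,  0.63321547]), 'orientation': array([-2.04070677,  0.7219775 , -0.3923438 ])}
side key_long_top [(array([283.6, 240.2]), 0.55), (array([257.5, 235.7]), 0.48)]
side key_square_top [(array([308.3, 230.6]), 0.57)]
side key_big_top [(array([262.7, 228.2]), 0.79)]
side key_small_top [(array(
[... 776 characters left out ...]
ray([343.3, 216. ]), 0.48)]
top key_square_top [(array([347.3, 182. ]), 0.5)]
top key_big_top [(array([312.2, 218.6]), 0.76)]
top key_small_top [(array([312.7, 182.6]), 0.41)]
top gate_push [(array([250.4, 270.7]), 0.75)]
top gate_hinge [(array([208.2, 235.3]), 0.56)]
top sealer [(array([285.9, 202.5]), 0.97), (array([329.1, 282.1]), 0.21)]
top vial [(array([284.9, 188.9]), 0.51)]
top spool [(array([215.1, 170.2]), 0.67)]
top bottle [(array([390.9, 184.3]), 0.93)]
top beaker [(array([171.2, 177.9]), 0.96), (array([311.7, 214.6]), 0.66)]
top jar [(array([328.8, 286.7]), 0.79), (array([286.2, 188.8]), 0.7)]
top stripper [(array([394.1, 251.2]), 0.58)]
top weight [(array([257.4, 128.3]), 0.96)]
```

```bash
python3 - <<'E'
from h import *
for n in('side','top'):
    im=cv2.imread(f'pics/{n}0.png'); c=im[110:350,130:430]if n=='side' else im[90:330,130:430]
    cv2.imwrite(f'pics/{n}0c.png',cv2.resize(c,(750,600),interpolation=cv2.INTER_CUBIC))
T={'key_long':((343.3,216),(283.6,240.2),.086),'square':((347.3,182),(308.3,230.6),.086),'big':((312.2,218.6),(262.7,228.2),.086),'small':((312.7,182.6),(285.4,210.3),.086),'push':((250.4,270.7),(174.7,196.4),.126),'hinge':((208.2,235.3),(187.5,174.4),.126),'sealer':((285.9,202.5),(256.2,235.4),0),'vial':((284.9,188.9),(268.4,211.4),.06),'spool':((215.1,170.2),None,.06),'bottle':((390.9,184.3),(361,289.7),0),'jar':((328.8,286.7),(216.6,300),0),'beaker':((171.2,177.9),(216,178),0),'stripper':((394,251),(308,330),0),'weight':((257,128),(297,193),0)}
for k,(t,s,z) in T.items(): print(k,px2z('top',*t,z).round(4),px2z('side',*s,z).round(4) if s else '')
E
```

```text
key_long [ 0.5611 -0.1506  0.086 ] [ 0.562  -0.1517  0.086 ]
square [ 0.6355 -0.1615  0.086 ] [ 0.6215 -0.161   0.086 ]
big [ 0.5548 -0.0839  0.086 ] [ 0.5547 -0.0967  0.086 ]
small [ 0.6335 -0.0862  0.086 ] [ 0.6335 -0.08    0.086 ]
push [0.446  0.0467 0.126 ] [0.4471 0.0644 0.126 ]
hinge [0.5151 0.1331 0.126 ] [0.5163 0.1244 0.126 ]
sealer [ 0.6009 -0.0344  0.    ] [ 0.5975 -0.025   0.    ]
vial [ 0.6236 -0.0275  0.06  ] [ 0.6262 -0.0331  0.06  ]
spool [0.6655 0.1314 0.06  ] 
bottle [ 0.6478 -0.2886  0.    ] [ 0.6505 -0.2865  0.    ]
jar [ 0.4048 -0.1331  0.    ] [ 0.4125 -0.1282  0.    ]
beaker [0.6591 0.2463 0.    ] [0.6723 0.2425 0.    ]
stripper [ 0.4883 -0.2877  0.    ] [ 0.499  -0.2893 -0.    ]
weight [0.7882 0.0371 0.    ] [0.7956 0.0436 0.    ]
```

View pics/top0c.png

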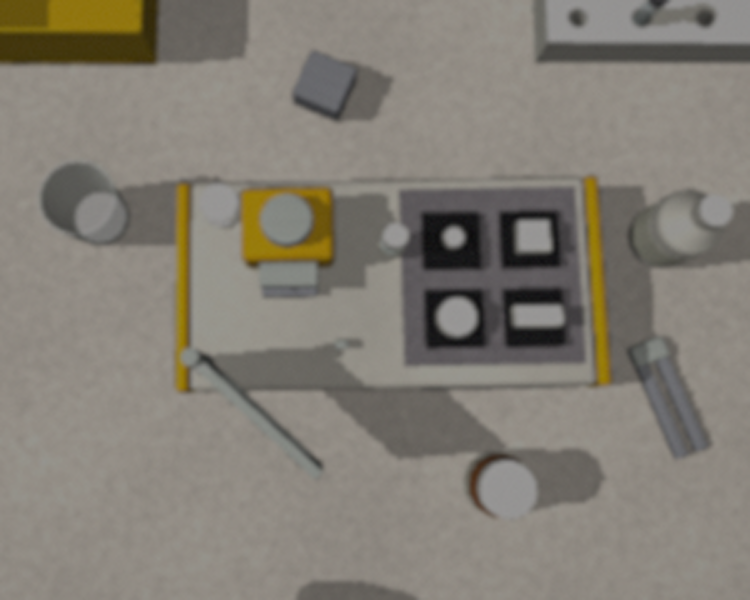

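View pics/side0c.png

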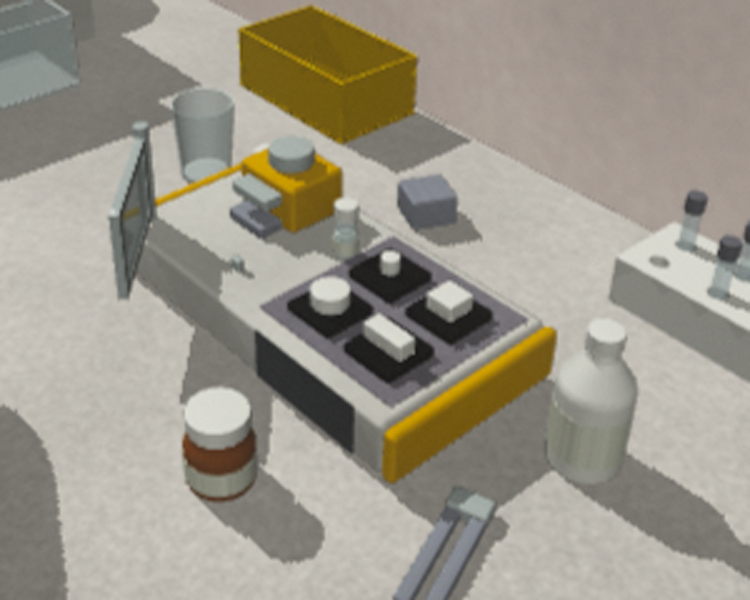

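The pictures show the gate open by about 45°. In the top crop its hinge is at (190,357) and its free edge at (320,468). The oblong key is front right at (537,316), the jar stands in front of the round key, and the path in front of the gate is free.

```bash
python3 - <<'E'
from h import *
f=lambda u,v:(130+u/2.5,90+v/2.5)
for nm,(u,v),z in [('hingetop',(190,357),.16),('edge',(321,468),.152),('frontL',(182,390),.07),('frontR',(603,382),.07),('rearL',(183,184),.07),('rearR',(590,179),.07),('long',(537,316),.086),('big',(456,317),.086),('small',(453,237),.086),('square',(533,236),.086)]:
    print(nm,px2z('top',*f(u,v),z).round(4))
M=R.from_rotvec(get_obs()['tool_rot']).as_matrix();print(M.round(3))
# depth-based key top
im,d=get_image('top')
for q in ['key_long_top','key_square_top','key_big_top','key_small_top']:
    for n in('top','side'):
        if n=='side' : im2,d2=get_image('side')
        else: d2=d
    r=masks_of('side',q)
    if r:
        m=r[0]['region'];vs,us=np.nonzero(m&(d2>0)); P=np.array([px2w('side',u,v,d2[v,u]) for u,v in zip(us,vs)])
        print(q,r[0]['p'],len(P),P.mean(0).round(4),P[P[:,2]>.082].mean(0).round(4),P[:,2].max())
r=masks_of('side','gate_push')
m=r[0]['region'];vs,us=np.nonzero(m&(d2>0));P=np.array([px2w('side',u,v,d2[v,u]) for u,v in zip(us,vs)])
print(r[0]['p'],len(P),P.min(0),P.max(0))
E
```

```text
hingetop [0.5185 0.1327 0.16  ]
edge [0.4355 0.0306 0.152 ]
frontL [0.4941 0.1521 0.07  ]
frontR [ 0.5051 -0.2129  0.07  ]
rearL [0.6783 0.1574 0.07  ]
rearR [ 0.6857 -0.2089  0.07  ]
long [ 0.5602 -0.1538  0.086 ]
big [ 0.5587 -0.0844  0.086 ]
small [ 0.6286 -0.0829  0.086 ]
square [ 0.6301 -0.1524  0.086 ]
[[ 0.    -0.945  0.327]
 [-0.     0.327  0.945]
 [-1.    -0.    -0.   ]]
key_long_top 0.63 224 [ 0.5588 -0.1597  0.081 ] [ 0.561  -0.158   0.0846] 0.08711420489736688
key_square_top 0.47 215 [ 0.6305 -0.1571  0.0803] [ 0.6307 -0.157   0.0847] 0.08753888288616751
key_big_top 0.49 183 [ 0.5563 -0.0932  0.0815] [ 0.5584 -0.0904  0.0846] 0.08674574043118499
key_small_top 0.54 55 [ 0.6266 -0.0893  0.0802] [ 0.6278 -0.0885  0.0845] 0.08702394995420837
0.85 737 [ 0.42727576  0.02582997 -0.00460535] [0.63878172 0.36485131 0.15276112]
```

Emit:
{"fn": "carry_out", "kwargs": {
  "increments": [
    [[0,0,0.2],[0.35,-1,0],0],
    [[0,0,0.2],[0.35,-1,0],0],
    [[0,0,0.2],[0.35,-1,0],0],
    [[0,0,0.2],[0.35,-1,0],0],
    [[0,0,0.2],[0.35,-1,0],0],
    [[0,0,0.2],[0.35,-1,0],0],
    [[0,0,0.2],[0.35,-1,0],0],
    [[0,0,0.2],[0.35,-1,0],0]
  ]
}}

```text
t: 2.8
tool_pos: [0.2606, 0.4266, 0.4047]
tool_rot: [-1.088, 1.281, 1.089]
contact_force: [1.2, 0.3, 0.7]
opening: -0.0002
```

Emit:
{"fn": "carry_out", "kwargs": {
  "increments": [
    [[0,0,0.2],[0.35,-1,0],0],
    [[0,0,0.2],[0.35,-1,0],0],
    [[0,0,0.2],[0.35,-1,0],0],
    [[0,0,0.2],[0.35,-1,0],0],
    [[0,0,0.2],[0.35,-1,0],0],
    [[0,0,0.2],[0.35,-1,0],0],
    [[0,0,0.2],[0.35,-1,0],0],
    [[0,0,0.2],[0.35,-1,0],0]
  ]
}}

```text
t: 3.6
tool_pos: [0.3176, 0.2596, 0.4059]
tool_rot: [-1.213, 1.202, 1.213]
contact_force: [0.4, 0.4, 0.8]
opening: 0.0
```

```bash
python3 - <<'E'
from h import *
o=get_obs();print(o['t'],o['tool_pos'],R.from_rotvec(o['tool_rot']).as_matrix().round(3),o['opening'],o['contact_force'])
E
```

```text
3.6 [0.31760018 0.2596181  0.40594391] [[ 0.003 -1.    -0.006]
 [ 0.003 -0.006  1.   ]
 [-1.    -0.003  0.003]] 3.246259581641724e-05 [0.36332332 0.4030706  0.82886525]
```

Emit:
{"fn": "carry_out", "kwargs": {
  "increments": [
    [[0,0,0],[0.35,-1,0],0],
    [[0,0,0],[0.35,-1,0],0],
    [[0,0,0],[0.35,-1,0],0],
    [[0,0,0],[0.35,-1,0],0],
    [[0,0,0],[0.35,-1,0],0],
    [[0,0,0],[0.35,-1,0],0],
    [[0,0,0],[0.35,-1,0],0],
    [[0,0,0],[0.35,-1,0],0]
  ]
}}

```text
t: 4.4
tool_pos: [0.3742, 0.0926, 0.4076]
tool_rot: [-1.215, 1.196, 1.21]
contact_force: [-0.4, -0.9, 0.8]
opening: -0.0001
```

Emit:
{"fn": "carry_out", "kwargs": {
  "increments": [
    [[0,0,0],[0.35,-1,0],0],
    [[0,0,0],[0.35,-0.8,0],0],
    [[0,0,0],[0.2,-0.4,0],0],
    [[0,0,0],[0,0,0],0]
  ]
}}

```text
t: 4.8
tool_pos: [0.3929, 0.0449, 0.4083]
tool_rot: [-1.213, 1.197, 1.206]
contact_force: [-0.8, -0.4, -0.5]
opening: 0.0002
```

Emit:
{"fn": "carry_out", "kwargs": {
  "increments": [
    [[0,0,0],[0,0,-1],0],
    [[0,0,0],[0,0,-1],0],
    [[0,0,0],[0,0,-1],0],
    [[0,0,0],[0,0,-1],0],
    [[0,0,0],[0,0,-1],0],
    [[0,0,0],[0,0,-0.7],0],
    [[0,0,0],[0,0,-0.2],0],
    [[0,0,0],[0,0,0],0]
  ]
}}

```text
t: 5.6
tool_pos: [0.3912, 0.0498, 0.288]
tool_rot: [-1.217, 1.189, 1.209]
contact_force: [-0.0, -0.1, -0.1]
opening: 0.0
```

```bash
python3 - <<'E'
from h import *
for n in('side','top'):
    im,d=get_image(n); c=im[110:350,130:430]if n=='side' else im[90:330,130:430]
    cv2.imwrite(f'pics/{n}1c.png',cv2.resize(c,(750,600),interpolation=cv2.INTER_CUBIC))
E
```

```text
(no output)
```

View pics/side1c.png

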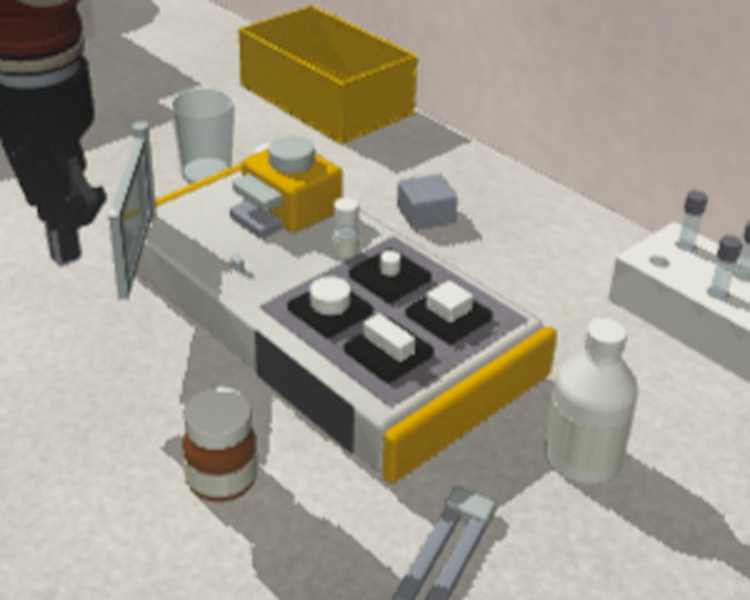

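View pics/top1c.png

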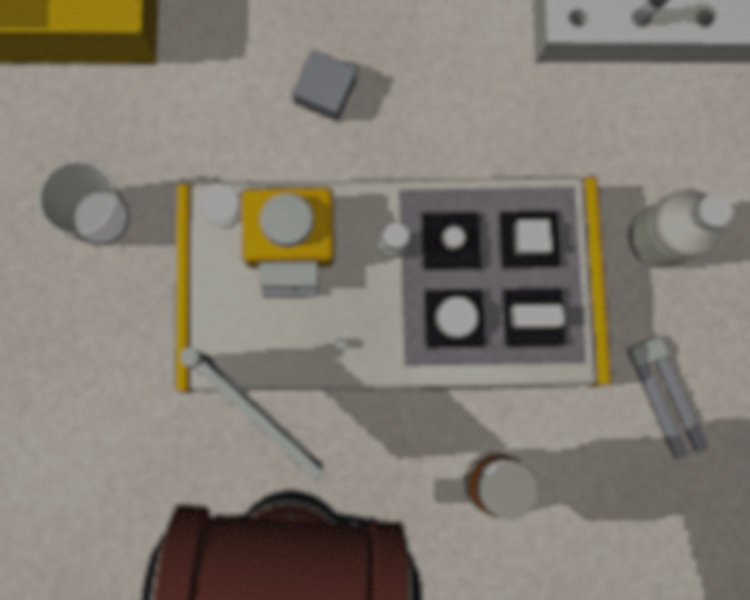

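The fingertips (side crop 65,260) are on the robot side of the open gate at mid-height, and nothing has shifted. Now I'll push along +x.

Emit:
{"fn": "carry_out", "kwargs": {
  "increments": [
    [[0,0,0],[0.6,0,0],0],
    [[0,0,0],[0.5,0,0],0],
    [[0,0,0],[0.4,0,0],0],
    [[0,0,0],[0.4,0,0],0],
    [[0,0,0],[0.4,0,0],0],
    [[0,0,0],[0.4,0,0],0],
    [[0,0,0],[0.4,0,0],0],
    [[0,0,0],[0.4,0,0],0]
  ]
}}

```text
t: 6.5
tool_pos: [0.4669, 0.0499, 0.2927]
tool_rot: [-1.221, 1.185, 1.204]
contact_force: [-0.9, -0.4, 0.3]
opening: -0.0001
```

Emit:
{"fn": "carry_out", "kwargs": {
  "increments": [
    [[0,0,0],[0.3,0,-0.1],0],
    [[0,0,0],[0.3,0,-0.1],0],
    [[0,0,0],[0.3,0,0],0],
    [[0,0,0],[0.2,0,0],0]
  ]
}}

```text
t: 6.9
tool_pos: [0.4913, 0.0498, 0.288]
tool_rot: [-1.22, 1.186, 1.204]
contact_force: [-0.4, -0.5, 1.1]
opening: -0.0002
```

```bash
python3 - <<'E'
from h import *
print(get_obs()['tool_pos'],get_obs()['contact_force'])
for n in('side','top'):
    im,d=get_image(n); c=im[110:350,130:430]if n=='side' else im[90:330,130:430]
    cv2.imwrite(f'pics/{n}2c.png',cv2.resize(c,(750,600),interpolation=cv2.INTER_CUBIC))
E
```

```text
[0.49128883 0.04975691 0.28800492] [-0.44041618 -0.54046717  1.13995811]
```

View pics/side2c.png

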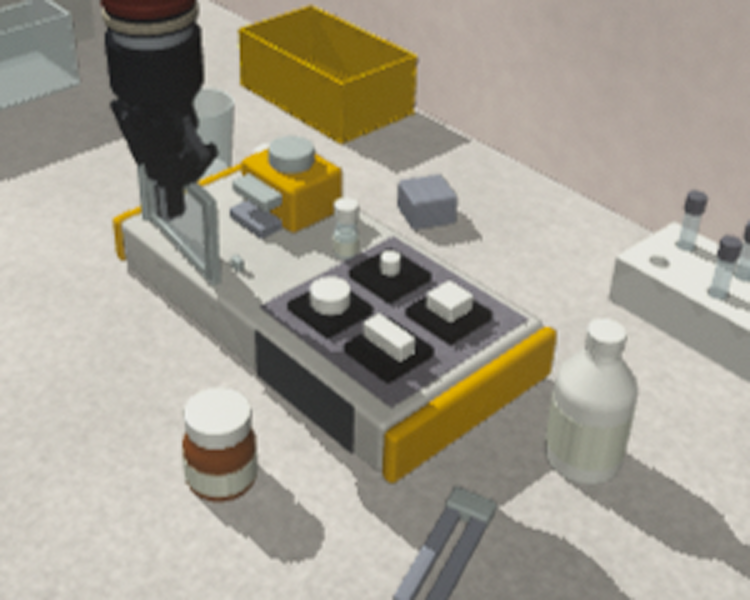

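The gate is nearly shut: its free edge now stands at side crop (213,275), just in front of the deck stop peg. I'll go on in 2 mm steps until the force rises.

Emit:
{"fn": "carry_out", "kwargs": {
  "increments": [
    [[0,0,0],[0.15,0,0],0],
    [[0,0,0],[0.1,0,0],0],
    [[0,0,0],[0.1,0,0],0],
    [[0,0,0],[0.1,0,0],0]
  ]
}}

```text
t: 7.4
tool_pos: [0.5004, 0.0498, 0.2882]
tool_rot: [-1.221, 1.186, 1.204]
contact_force: [-0.5, 0.4, 0.3]
opening: 0.0001
```

Emit:
{"fn": "carry_out", "kwargs": {
  "increments": [
    [[0,0,0],[0.1,0,0],0],
    [[0,0,0],[0.1,0,0],0]
  ]
}}

```text
t: 7.6
tool_pos: [0.5041, 0.0498, 0.288]
tool_rot: [-1.219, 1.188, 1.207]
contact_force: [-10.5, -1.1, 6.7]
opening: -0.0
```

Emit:
{"fn": "carry_out", "kwargs": {
  "increments": [
    [[0,0,0],[0.1,0,0],0]
  ]
}}

```text
t: 7.7
tool_pos: [0.5052, 0.0498, 0.2881]
tool_rot: [-1.216, 1.194, 1.212]
contact_force: [-14.6, -1.1, 10.8]
opening: -0.0
```

Emit:
{"fn": "carry_out", "kwargs": {
  "increments": [
    [[0,0,0],[0.1,0,0],0]
  ]
}}

```text
t: 7.8
tool_pos: [0.5062, 0.0498, 0.2882]
tool_rot: [-1.214, 1.199, 1.217]
contact_force: [-12.4, -1.3, 7.9]
opening: 0.0001
```

The firm stop is reached (10–15 N). I'll hold briefly, then back off.

Emit:
{"fn": "carry_out", "kwargs": {
  "increments": [
    [[0,0,0],[0,0,0],0],
    [[0,0,0],[0,0,0],0],
    [[0,0,0],[-0.5,0,0],0],
    [[0,0,0],[-1,0,0],0],
    [[0,0,0],[-1,0,0],0],
    [[0,0,0],[-0.5,0,0],0]
  ]
}}

```text
t: 8.4
tool_pos: [0.4444, 0.05, 0.2885]
tool_rot: [-1.214, 1.197, 1.217]
contact_force: [-0.3, 0.1, -0.3]
opening: 0.0
```

Emit:
{"fn": "carry_out", "kwargs": {
  "increments": [
    [[0,0,0],[0,0,1],0],
    [[0,0,0],[0,0,1],0],
    [[0,0,0],[0,0,1],0],
    [[0,0,0],[0,0,1],0],
    [[0,0,0],[0,-0.5,0.5],0],
    [[0,0,0],[0,-1,0],0]
  ]
}}

```text
t: 9.0
tool_pos: [0.4391, 0.0206, 0.3798]
tool_rot: [-1.216, 1.194, 1.22]
contact_force: [0.4, 0.3, 0.3]
opening: 0.0001
```

```bash
python3 - <<'E'
from h import *
o=get_obs();print(o['tool_pos'],o['contact_force'],R.from_rotvec(o['tool_rot']).as_matrix().round(3))
for n in('side','top'):
    im,d=get_image(n); c=im[110:350,130:430]if n=='side' else im[90:330,130:430]
    cv2.imwrite(f'pics/{n}3c.png',cv2.resize(c,(750,600),interpolation=cv2.INTER_CUBIC))
    cv2.imwrite(f'pics/{n}3.png',im)
E
```

```text
[0.43908104 0.02061084 0.37976269] [0.39300542 0.31465211 0.28022705] [[ 0.004 -1.    -0.014]
 [ 0.007 -0.014  1.   ]
 [-1.    -0.004  0.007]]
```

View pics/top3c.png

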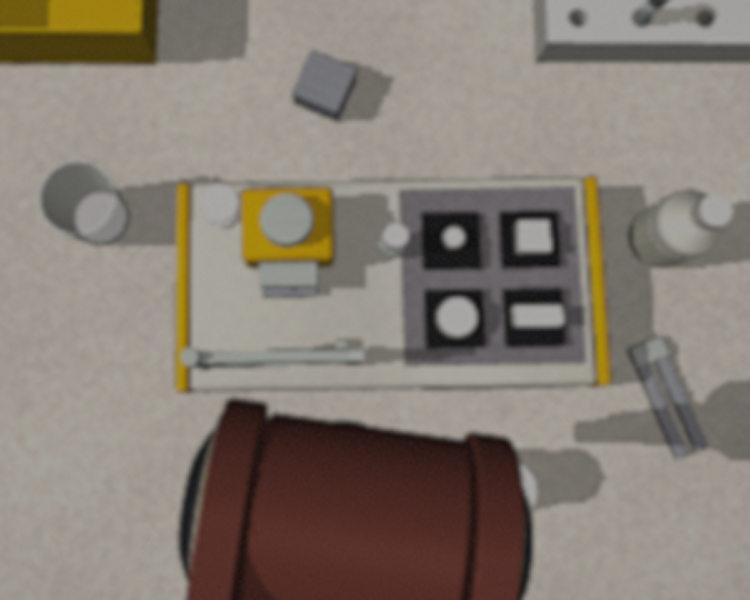

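View pics/side3c.png

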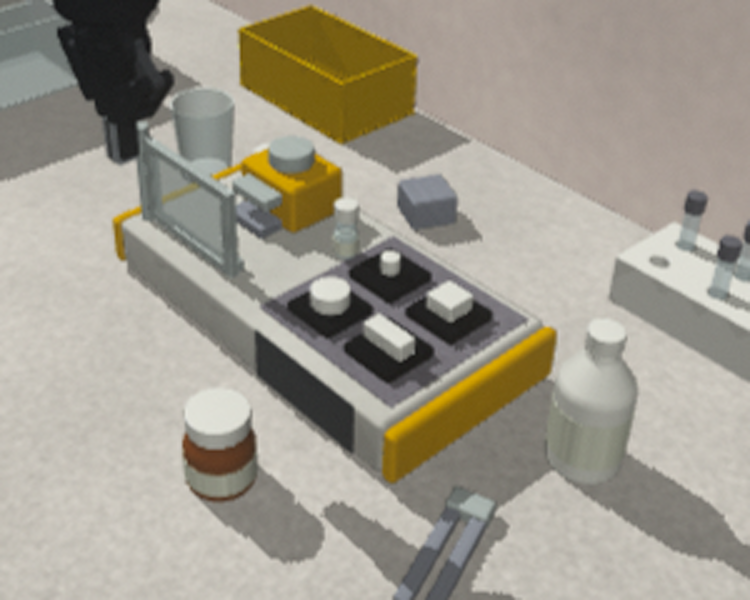

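The gate is shut, parallel to the deck edge and against its peg at top crop (365,353), and everything else is in place. Next I'll move over the oblong key at about (0.560, -0.154).

Emit:
{"fn": "carry_out", "kwargs": {
  "increments": [
    [[0,0,0],[0.7,-0.95,0],0],
    [[0,0,0],[0.7,-0.95,0],0],
    [[0,0,0],[0.7,-0.95,0],0],
    [[0,0,0],[0.7,-0.95,0],0],
    [[0,0,0],[0.7,-0.95,0],0],
    [[0,0,0],[0.7,-0.95,0],0],
    [[0,0,0],[0.7,-0.95,0],0],
    [[0,0,0],[0.7,-0.95,0],0]
  ]
}}

```text
t: 9.9
tool_pos: [0.5509, -0.137, 0.371]
tool_rot: [-1.204, 1.199, 1.227]
contact_force: [0.3, 1.3, -0.6]
opening: -0.0003
```

Emit:
{"fn": "carry_out", "kwargs": {
  "increments": [
    [[0,0,0],[0.4,-0.8,0],0],
    [[0,0,0],[0,0,0],0]
  ]
}}

```text
t: 10.1
tool_pos: [0.5596, -0.1554, 0.3686]
tool_rot: [-1.199, 1.201, 1.227]
contact_force: [-0.7, -0.2, 0.4]
opening: -0.0004
```

Emit:
{"fn": "carry_out", "kwargs": {
  "increments": [
    [[0,0,0],[0,0,-1],0],
    [[0,0,0],[0,0,-1],0],
    [[0,0,0],[0,0,-1],0],
    [[0,0,0],[0,0,-0.8],0],
    [[0,0,0],[0,0,-0.3],0],
    [[0,0,0],[0,0,0],0]
  ]
}}

```text
t: 10.7
tool_pos: [0.5572, -0.1523, 0.2812]
tool_rot: [-1.194, 1.201, 1.231]
contact_force: [-0.2, -0.2, 0.6]
opening: 0.0003
```

```bash
python3 - <<'E'
from h import *
o=get_obs();M=R.from_rotvec(o['tool_rot']).as_matrix();print(o['tool_pos'],o['contact_force'],M.round(3),o['tool_pos']+.173*M[:,0])
im,d=get_image('side'); c=im[170:290,230:380]
cv2.imwrite('pics/side4c.png',cv2.resize(c,(750,600),interpolation=cv2.INTER_CUBIC))
E
```

```text
[ 0.55716484 -0.1522676   0.28124483] [-0.21356602 -0.24329396  0.59129359] [[-0.012 -1.    -0.006]
 [ 0.019 -0.006  1.   ]
 [-1.     0.012  0.019]] [ 0.55514166 -0.14901621  0.10828721]
```

View pics/side4c.png

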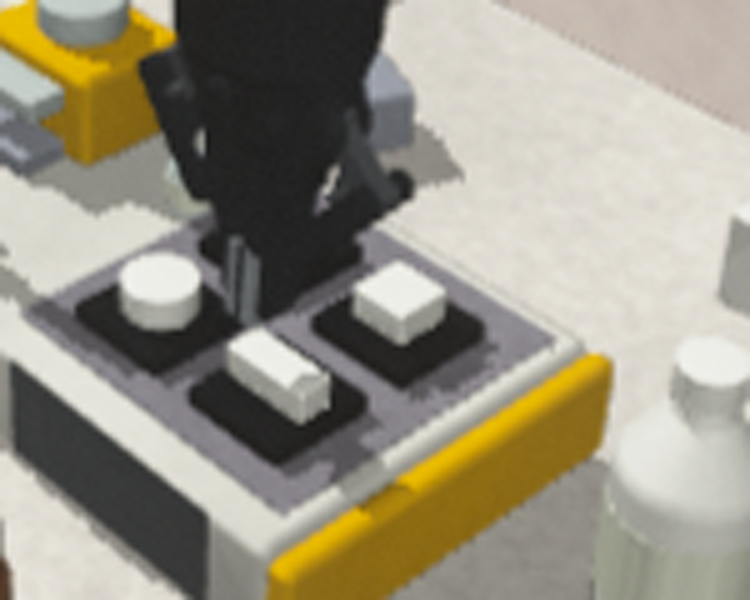

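The tips hang above the oblong key, at crop (265,310) with the key top at (278,355). I'll correct the small tilt and offset, then descend gently.

Emit:
{"fn": "carry_out", "kwargs": {
  "increments": [
    [[-0.19,-0.12,0],[0.15,-0.05,-0.2],0],
    [[0,0,0],[0,0,-0.2],0],
    [[0,0,0],[0,0,-0.2],0]
  ]
}}

```text
t: 11.05
tool_pos: [0.5618, -0.1536, 0.2726]
tool_rot: [-1.221, 1.204, 1.206]
contact_force: [-1.0, 0.2, -0.9]
opening: -0.0002
```

Emit:
{"fn": "carry_out", "kwargs": {
  "increments": [
    [[0,0,0],[0,0,-0.15],0],
    [[0,0,0],[0,0,0],0]
  ]
}}

```text
t: 11.25
tool_pos: [0.5619, -0.1537, 0.2693]
tool_rot: [-1.221, 1.204, 1.206]
contact_force: [0.0, 0.2, 0.2]
opening: 0.0001
```

```bash
python3 - <<'E'
from h import *
o=get_obs();M=R.from_rotvec(o['tool_rot']).as_matrix();print(o['tool_pos'],o['contact_force'],M[:,0].round(3),o['tool_pos']+.173*M[:,0])
im,d=get_image('side'); c=im[170:290,230:380]
cv2.imwrite('pics/side5c.png',cv2.resize(c,(750,600),interpolation=cv2.INTER_CUBIC))
E
```

```text
[ 0.56186549 -0.15370145  0.26930285] [0.04077877 0.24660623 0.15548554] [ 0.008 -0.004 -1.   ] [ 0.56322736 -0.15447431  0.09630994]
```

View pics/side5c.png

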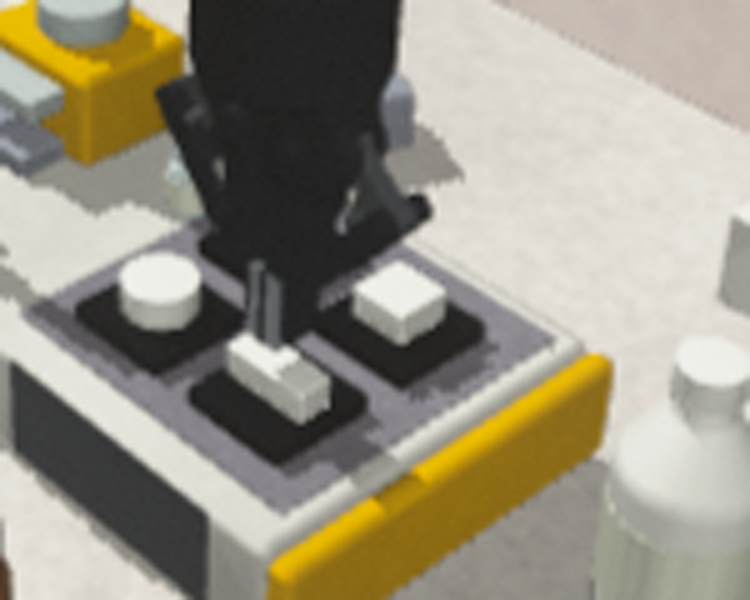

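Emit:
{"fn": "carry_out", "kwargs": {
  "increments": [
    [[0,0,0],[-0.1,0,-0.2],0],
    [[0,0,0],[0,0,-0.2],0],
    [[0,0,0],[0,0,0],0]
  ]
}}

```text
t: 11.6
tool_pos: [0.5598, -0.1538, 0.2612]
tool_rot: [-1.221, 1.203, 1.205]
contact_force: [1.1, 0.9, -0.7]
opening: -0.0005
```

Emit:
{"fn": "carry_out", "kwargs": {
  "increments": [
    [[0,0,0],[0,0,-0.15],0]
  ]
}}

```text
t: 11.7
tool_pos: [0.56, -0.154, 0.2585]
tool_rot: [-1.222, 1.203, 1.204]
contact_force: [1.4, -0.8, 0.8]
opening: -0.0001
```

Emit:
{"fn": "carry_out", "kwargs": {
  "increments": [
    [[0,0,0],[0,0,-0.15],0]
  ]
}}

```text
t: 11.8
tool_pos: [0.56, -0.154, 0.2556]
tool_rot: [-1.222, 1.203, 1.204]
contact_force: [-1.3, 1.4, 1.6]
opening: 0.0001
```

Emit:
{"fn": "carry_out", "kwargs": {
  "increments": [
    [[0,0,0],[0,0,-0.1],0]
  ]
}}

```text
t: 11.9
tool_pos: [0.5601, -0.154, 0.2536]
tool_rot: [-1.222, 1.203, 1.204]
contact_force: [-2.1, 0.7, 2.6]
opening: 0.0003
```

Emit:
{"fn": "carry_out", "kwargs": {
  "increments": [
    [[0,0,0],[0,0,-0.08],0]
  ]
}}

```text
t: 12.0
tool_pos: [0.5601, -0.154, 0.2522]
tool_rot: [-1.222, 1.203, 1.205]
contact_force: [-2.5, -0.5, 3.6]
opening: -0.0
```

Emit:
{"fn": "carry_out", "kwargs": {
  "increments": [
    [[0,0,0],[0,0,0],0]
  ]
}}

```text
t: 12.1
tool_pos: [0.5602, -0.154, 0.2523]
tool_rot: [-1.222, 1.203, 1.205]
contact_force: [-2.7, 0.5, 3.8]
opening: -0.0001
```

```bash
python3 - <<'E'
from h import *
o=get_obs();print(o['tool_pos'],o['contact_force'])
im,d=get_image('side'); c=im[170:290,230:380]
cv2.imwrite('pics/side6c.png',cv2.resize(c,(750,600),interpolation=cv2.INTER_CUBIC))
E
```

```text
[ 0.56015717 -0.15401227  0.25225784] [-2.73294264  0.54005696  3.80396402]
```

View pics/side6c.png

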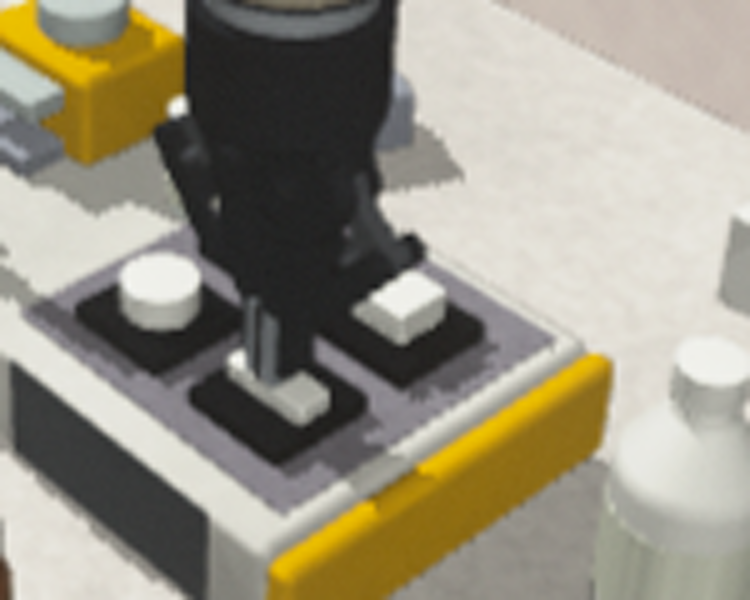

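The key is pressed about 7 mm at 3.8 N, with its visible height roughly halved at crop (300,395). I'll go 1 mm further for certainty, then up and away.

Emit:
{"fn": "carry_out", "kwargs": {
  "increments": [
    [[0,0,0],[0,0,-0.05],0],
    [[0,0,0],[0,0,0],0]
  ]
}}

```text
t: 12.35
tool_pos: [0.5602, -0.154, 0.2517]
tool_rot: [-1.222, 1.203, 1.205]
contact_force: [-1.4, 0.9, 3.8]
opening: -0.0001
```

Emit:
{"fn": "carry_out", "kwargs": {
  "increments": [
    [[0,0,0],[0,0,0.4],0],
    [[0,0,0],[0,0,0.7],0],
    [[0,0,0],[0,0,1],0],
    [[0,0,0],[0,0,1],0],
    [[0,0,0],[0,0,1],0],
    [[0,0,0],[0,0,1],0],
    [[0,0,0],[0,0,1],0],
    [[0,0,0],[0,0,1],0]
  ]
}}

```text
t: 13.15
tool_pos: [0.5584, -0.1532, 0.3997]
tool_rot: [-1.22, 1.204, 1.207]
contact_force: [0.0, 0.6, -0.5]
opening: -0.0002
```

Emit:
{"fn": "carry_out", "kwargs": {
  "increments": [
    [[0,0,0],[-0.8,0,0.5],0],
    [[0,0,0],[-0.8,0,0.5],0],
    [[0,0,0],[-0.8,0,0.3],0],
    [[0,0,0],[-0.8,0,0],0],
    [[0,0,0],[-0.5,0,0],0],
    [[0,0,0],[-0.3,0,0],0],
    [[0,0,0],[0,0,0],0]
  ]
}}

```text
t: 13.85
tool_pos: [0.4754, -0.1529, 0.4374]
tool_rot: [-1.231, 1.198, 1.194]
contact_force: [0.8, 0.4, -0.6]
opening: 0.0002
```

```bash
python3 - <<'E'
from h import *
o=get_obs();M=R.from_rotvec(o['tool_rot']).as_matrix();g=o['tool_pos']+.155*M[:,0];print(o['t'],g,np.linalg.norm(g-[.56,-.154,.086]),o['contact_force'])
for n in('side','top'):
    im,d=get_image(n); c=im[110:350,130:430]if n=='side' else im[90:330,130:430]
    cv2.imwrite(f'pics/{n}7c.png',cv2.resize(c,(750,600),interpolation=cv2.INTER_CUBIC))
E
```

```text
13.85 [ 0.47854348 -0.15438228  0.2824836 ] 0.21269959337337094 [ 0.75767549  0.35392155 -0.57418214]
```

View pics/side7c.png

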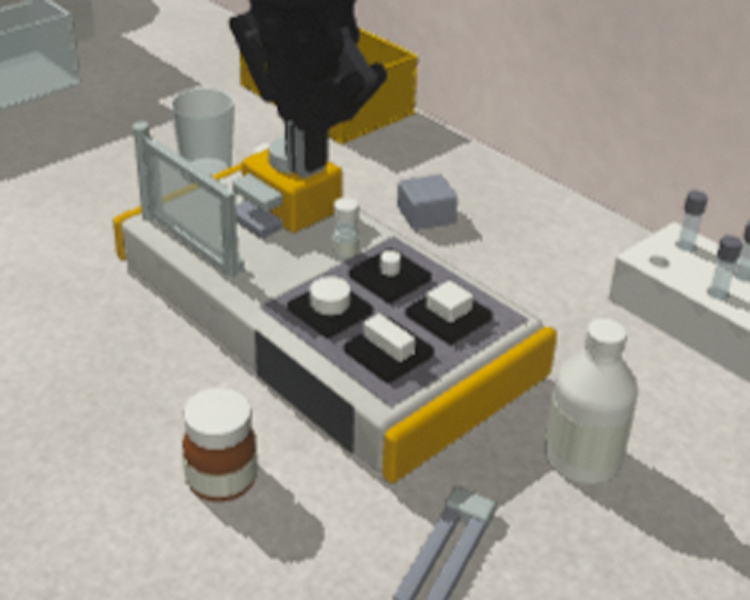

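View pics/top7c.png

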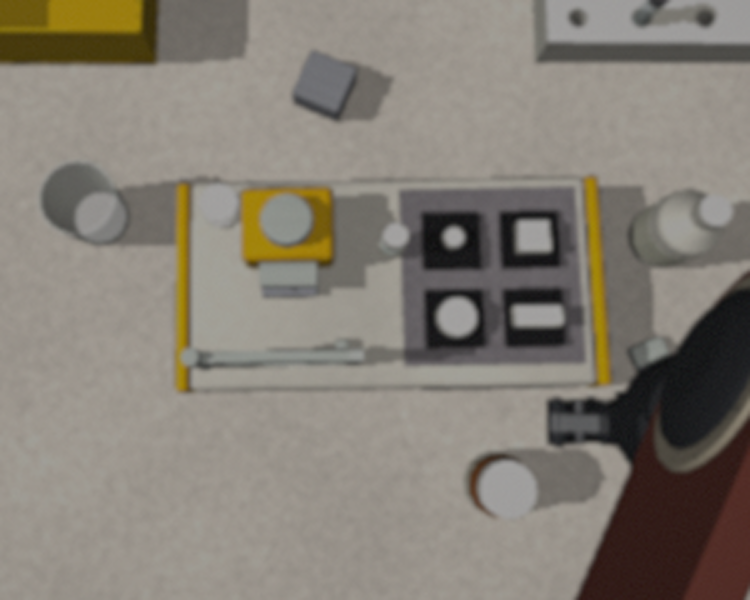

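The gate is still shut at side crop (190,200) and all four keys are up. Loose things are where they were, and the hand is 0.21 m from the key.

```bash
python3 -c "
from station import *
print(finish_job())"
```

```text
the job is handed in; nothing more can be done
None
```

I pushed the gate shut with the closed fingertips, pressed the oblong key once, drew the hand clear and handed the job in. `finish_job()` returned no verdict.

- **Gate:** I pushed it until it met its stop, with a peak reading of about 15 N along the push, or 18 N in all. In both cameras it stayed parallel to the deck edge and against its peg, before and after the key press.
- **Key:** I pressed it straight down about 7 mm at about 4 N and held it there for several tenths of a second. It came back up when released. The depth is worked out from the tool height, the spring force and the picture, since the joint value itself cannot be read.
- **Last checks:** In the final pictures all four keys are up. Every loose thing in view stands where it did at the start, though the arm hides most of the stripper from the top camera. The grasp point is 0.21 m from the key, and the wrist force is near zero.

No check failed or disagreed.

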